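# Level the casting plate and press to check

## Robot

A 6-joint arm with a two-finger parallel gripper is mounted at the origin on the work surface. World frame = base frame: x ahead of the robot, y to its left, z up, the work surface at z = 0. Lengths are in m, angles in rad, forces in N, time in s.
With the tool pointing down it reaches from about 0.325 to 1 m from the base axis. Payload 5.1 kg.
Tool frame: the origin (TCP) lies midway between the tips of the shut fingers; the grasp point (between the pads) lies 19 mm behind it (grip_depth is the distance from the TCP to the grasp point, in m); z points along the fingers, y is the direction in which the jaws open and shut (so a half turn about z gives the same grasp; the last joint's range is limited). The gripper opens to 85 mm and grips with 20 to 120 N. Pads are 22 mm wide; open, the fingers measure 114 mm over their backs; the gripper's body (76 mm by 85 mm) begins 54 mm behind the grasp point. The pads swing forward as they close: fully open they stand 13 mm farther back than shut.
Start: joints at [1.217, 0.124, 1.65, -0, 1.367, -0.083], TCP at [0.174, 0.626, 0.231] pointing down, gripper open.
Joint ranges: [-2.61, 2.61], [-1.02, 2.33], [0.03, 2.71], [-1.35, 4.49], [0.32, 2.68], [-2.91, 2.91]. Speed limits (rad/s): [2.57, 2.57, 3.14, 3.14, 3.14, 3.14].

## Interface

Orientations are given as a unit quaternion [w, x, y, z].
In Python, from cell import * gives the robot as it stands. The module is installed in compiled form; this text tells all that it offers.
- The arm moves only by the tool move_arm, never from a script. Its argument "targets" is a list that holds one entry, the list of rows, each a list of 5 numbers: the opening, from -1 (shut) to 1 (fully open), then the shift along the tool's x, y, z as a fraction of full scale, then the turn about the tool's z as a fraction of full scale. A call has 1 to 12 rows; each row is the pose to reach, as a shift and turn from the pose commanded when the call began, along the tool's axes at that moment, turning the shorter way round; what a row does not reach only later rows make up. Full scale, the value 1, is 150 mm for a shift and 180 degrees for a turn. A row lasts 1/10 s, in which the tool goes at most 50 mm and 8.59 degrees, less where a joint would pass 70% of its speed; a pose out of reach is approached as far as the arm can. A call with a number of a shift or a turn outside -1 to 1 is refused whole. A call with a gripper value outside its range is refused whole. The fingers move at their own pace and stop on an object; the grip force is fixed at half the most. Time passes only in rows, so rows that repeat a pose let the fingers close. It gives the time, the measured TCP pose, the force and the opening at its end, in the units of the state.
- state(): the state, without advancing time (a new reading comes with each control period).
- grab_frame(name): name is "scene" or "top" or "wrist"; returns the picture (420x560x3 uint8, red, green, blue); there is no depth.
- calibration(name): a dict with "intrinsics" (3x3 intrinsics, pixels), "distortion" ([k1, k2, p1, p2, k3] as OpenCV has them; the pictures are not rectified), "rvec" (rotation vector, rad) and "tvec" (3), from world to camera coordinates, as OpenCV has them. Camera axes: x right, y down, z forward; pixel columns grow to the right and rows downward; lengths in m; the calibration is good to about 2 mm. A picture is of the moment at which its call begins: read the wrist's pose just before it. calibration takes no time and is no camera call; for the wrist camera it gives the pose at the moment of the call.
- finish_job(): hands the job in, once; it reports no verdict.
The state is a dict: "time_s": time; "joint_pos": joint angles; "qd": joint speeds; "joint_torque": joint torques, N m; "ee_pos": TCP position; "orientation": TCP orientation; "force": force on the tool from outside, world axes, zero at the start; "ft_torque": the same for the moment, N m; "grip_width": finger opening in m.
Only numpy, scipy, OpenCV 4.12 (cv2) and the standard library are available. Lean on these libraries where they do the work, as an engineer would, in place of code of your own. Each camera call takes 0.05 s, during which the arm holds its last target.

## Task

Stand the spirit level on the clear part of the tilting plate, lengthwise and roughly between the two scribed lines, and let go of it; then turn the plate's levelling knob until the bubble sits still in the middle of the vial. To check that the plate stays level under load, finish by pressing straight down on the top of the level's finger grip with a moderate push of about 10 newtons, and end the program while still holding that push, the bubble still centred; leave everything else on the table where it is.

Things in the scene. Friction and masses are not known exactly. Their poses are not given: they have to be found in the camera images.
- level: Loose spirit level, about 0.3 kg, on its base: aluminium bar 150 x 34 x 14 mm; in its middle an upright black finger grip (28 mm along the bar, 16 mm across, from 14 to 48 mm above the underside); a clear vial along one half only (17 to 71 mm from the middle, up to 31 mm high). Origin: middle of the underside; x along the bar towards the vial, z up.
- level_top (a point): Middle of the flat top of the level's finger grip, 48 mm straight above the level's origin; axes as level. The place to press.
- vial (a point): Middle of the level's vial, 44 mm from the level's origin along +x and 22 mm above the underside; axes as level. Two black lines round the vial, 8 mm either side of it, frame the bubble (dark, 12 mm long) when centred.
- bubble (a joint): Position in m of the bubble along the vial: 0 is the vial's middle, positive towards the level's +x end, ends at +-16 mm. It moves towards the higher end, 0.6 mm per mrad of tilt, and settles in about 2 s. Valid only while the level stands on the plate, let go or pressed straight down; pushing the knob down with 15 N dips its end by about 2 mrad until let go.
- tilt_plate: Plate of a levelling stand: steel, 130 (its x) x 280 (its y) x 12 mm, on a pivot along its x, over a steel foot fixed to the table (place and yaw differ). Origin: on the pivot, 18 mm below the middle of the top face; z up, y towards the levelling knob. Top face about 58 mm above the table. The knob's end starts low by 9 to 20 mrad.
- plate_place (a point): Middle of the clear area of the plate, on the top face, 35 mm along -y from above the plate's origin; axes as tilt_plate. Two scribed lines across the plate, 78 mm either side of it along y, mark the ends of the area for the level.
- knob_grip (a point): On the axis of the black levelling knob, 20 mm above the plate's top, 150 mm along the plate's +y from plate_place. The knob: a disc of 44 mm diameter, 6 mm high, on it an upright bar 44 mm long, 14 mm wide, from 6 to 32 mm above the plate. x of this point runs along the bar and turns with it, z up. It rises 1.6 mm per rad turned clockwise.
- knob (a joint): Angle of the knob in rad, growing clockwise seen from above; 0: its bar lies along the plate's x. Starts within 0.25 of 0, range -1.0 to 3.2, stiff (0.05 N m), stays where left. Clockwise raises the knob's end by 14 mrad per rad: the bubble moves 8.5 mm per rad towards the knob. The level reading differs each time (0.9 to 1.2): only the bubble tells.
- jar: Bystander: closed clear jar, 72 mm across, 85 mm tall. Origin: middle of the underside.
- dish: Bystander: white bowl, 84 mm across, 30 mm tall. Origin: middle of the underside.
- tape: Bystander: cardboard tape ring, 70 mm across, 19 mm tall. Origin: middle of the underside.
- puck: Bystander: flat white square box, 60 x 60 x 24 mm. Origin: middle of the underside.
- marker: Bystander: marker pen lying, about 125 mm long, 14 mm thick. Origin: middle of the underside.
- scissors: Bystander: pair of scissors lying flat, about 170 mm long, 10 mm thick. Origin: middle of the underside.
- adapter: Bystander: black power adapter block, 75 x 45 x 32 mm. Origin: middle of the underside.
There are look-alikes about, which are no part of the job. There is more than one size of the level; the one meant has the size given above.

How it is judged:
On the way, in this order (a step that is already met when the one before it is completed fails the run):
1. the level stands let go on the plate's clear area, lengthwise (x of level in the frame of plate_place between -0.045 and 0.045 m and y of level in the frame of plate_place between -0.034 and 0.04 m and z of level in the frame of plate_place between -0.004 and 0.004 m and angle between the x axis of level and the y axis of tilt_plate, either way round below 0.2 rad and angle between the z axis of level and the z axis of tilt_plate, either way round below 0.02 rad and contact force between the fingers and level below 0.1 N and contact force between level and tilt_plate above 0.8 N), for 1 s.
2. the knob is turned so that the bubble rests centred, the level standing free on the plate (all of step 1 and value of joint bubble between -0.002 and 0.002 m and velocity of joint bubble between -0.002 and 0.002 m/s), for 0.4 s.
At the end, for the whole second after the job is handed in: Through the last second: fingers press the level (over 3 N), level bears on the plate with 5.5 to 40 N; bubble within 2 mm of centre, plate within 6 mrad of level; level flat on the plate, lengthwise within 0.2 rad, its middle within 45 mm across, -34 to +40 mm along, of the clear area's middle (x of level in the frame of plate_place between -0.045 and 0.045 m and y of level in the frame of plate_place between -0.034 and 0.04 m and z of level in the frame of plate_place between -0.004 and 0.004 m and angle between the x axis of level and the y axis of tilt_plate, either way round below 0.2 rad and angle between the z axis of level and the z axis of tilt_plate, either way round below 0.02 rad and value of joint bubble between -0.002 and 0.002 m and contact force between the fingers and level above 3 N and contact force between level and tilt_plate between 5.5 and 40 N and angle between tilt_plate's own z axis and vertical below 0.006 rad and linear speed of level below 0.01 m/s); the arm keeps its last pose, push and grip.
It fails at once if a bystander is moved by more than 30 mm (distance of any of jar, dish, tape, puck, marker, scissors, adapter from where it was at the start of the episode above 0.03 m).
It fails at once if the level is knocked over (angle between level's own z axis and vertical above 0.9 rad).
It fails at once if the level is pressed on the plate with more than 80 N (contact force between level and tilt_plate above 80 N).
It also fails if it takes over 67 s, if anything falls off the work surface, if the arm or the gripper's body presses on something with over 40 N, if the wrist force passes 120 N, or if a joint passes its speed limit or range.

## Working session

There is one attempt and no reset: what is moved stays moved. The work goes in short steps, Python scripts to look and compute and a tool call to move; the robot and the scene stay as the last step left them, time stands still between calls to the robot, and variables do not carry over. Pictures are saved under pics/ and viewed, and the job is handed in when it is done.

Besides the shell and the picture viewer there is one more tool, called after ">>>" as name(argument=value, ...) on one line, values as JSON. move_arm: Moves the arm, as the interface text tells. Its arguments: {"type":"object","properties":{"targets":{"type":"array","items":{"type":"array","items":{"type":"array","items":{"type":"number","minimum":-1,"maximum":1}}}}},"required":["targets"]}

```bash
mkdir -p pics; ls
python3 - <<'E'
from cell import *
import cv2
print(state())
for n in ["scene","top","wrist"]:
    f=grab_frame(n); cv2.imwrite(f"pics/{n}0.png",cv2.cvtColor(f,cv2.COLOR_RGB2BGR))
    print(n,calibration(n))
E
```

```text
pics
{'time_s': 0.0, 'joint_pos': array([ 1.21740616e+00,  1.24514353e-01,  1.65168993e+00, -3.82793739e-06,
        1.36748959e+00, -8.26145568e-02]), 'qd': array([ 2.84837018e-04,  2.88086522e-04,  6.77935214e-05, -1.51282311e-03,
        2.51165107e-03, -8.84918976e-04]), 'joint_torque': array([-2.16042245e-03, -4.23628306e+01, -3.65443254e+01, -2.06331501e-04,
        7.07559142e-03, -7.96885075e-06]), 'ee_pos': array([0.17368577, 0.62572674, 0.23003761]), 'orientation': array([-2.25395465e-04,  1.34974117e-01,  9.90848568e-01, -1.02614727e-03]), 'force': array([-0.67174081,  0.39798984,  0.40435471]), 'ft_torque': array([0.07369969, 0.01721108, 0.02077211]), 'grip_width': 0.08550639269934406}
scene {'intrinsics': array([[430.66857497,   0.        , 280.33937474],
       [  0.        , 430.66857497, 206.75279892],
       [  0.        ,   0.        ,   1.        ]]), 'distortion': array([-0.10668444,  0.        ,  0.        ,  0.        ,  0.        ]), 'rvec': array([ 0.82302591,  2.72491855, -0.81088355]), 'tvec': array([ 0.46284655, -0.24502987,  1.44142069])}
top {'intrinsics': array([[433.84562565,   0.        , 276.69576959],
       [  0.        , 433.84562565, 213.62421722],
       [  0.        ,   0.        ,   1.        ]]), 'distortion': array([0.03011345, 0.        , 0.        , 0.        , 0.        ]), 'rvec': array([ 2.17649749, -2.20499526,  0.05825015]), 'tvec': array([0.05589089, 0.56562609, 1.04047431])}
wrist {'intrinsics': array([[306.60062543,   0.        , 283.07052598],
       [  0.        , 306.60062543, 206.94415541],
       [  0.        ,   0.        ,   1.        ]]), 'distortion': array([0.00361159, 0.        , 0.        , 0.        , 0.        ]), 'rvec': array([-2.31046021, -1.75743267, -0.25153262]), 'tvec': array([-0.65007803, -0.03626   ,  0.37846841])}
```

View pics/scene0.png

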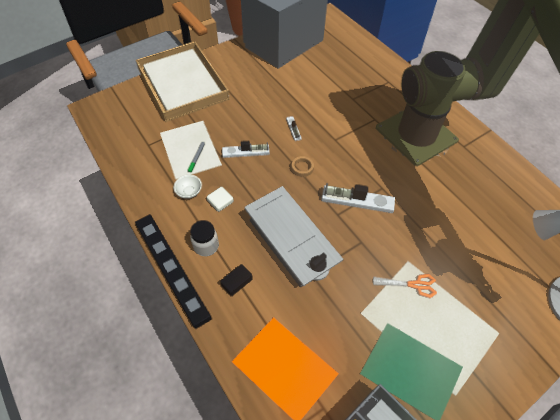

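View pics/top0.png

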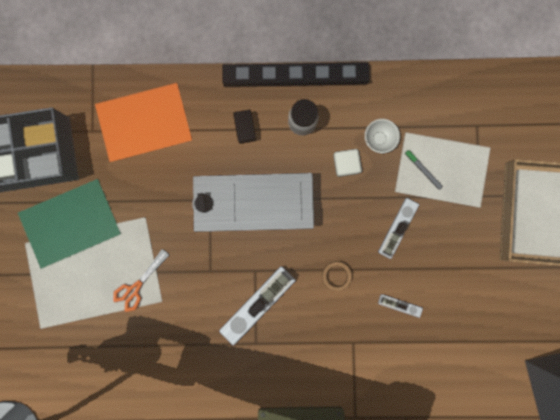

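View pics/wrist0.png

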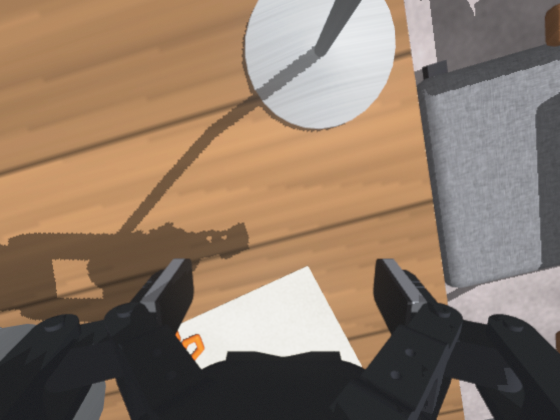

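The top view shows three levels. The one at about (399,229) is about 62 px ≈ 150 mm long, so it is the right one. The plate spans (193,175)–(314,231), with the knob at (204,203).

```bash
cat > h.py <<'E'
import numpy as np, cv2
from cell import *
def ray(name,uv,z,cal=None):
    c=cal or calibration(name); R,_=cv2.Rodrigues(c["rvec"]); t=np.array(c["tvec"])
    p=cv2.undistortPoints(np.array(uv,float).reshape(-1,1,2),c["intrinsics"],c["distortion"]).reshape(-1,2)
    d=np.c_[p,np.ones(len(p))]@R; o=-R.T@t
    return o+d*((np.array(z)-o[2])/d[:,2])[:,None]
def proj(name,P,cal=None):
    c=cal or calibration(name)
    return cv2.projectPoints(np.array(P,float).reshape(-1,1,3),c["rvec"],c["tvec"],c["intrinsics"],c["distortion"])[0].reshape(-1,2)
def save(n,f,crop=None,s=1):
    if crop: f=f[crop[1]:crop[3],crop[0]:crop[2]]
    f=cv2.resize(f,None,fx=s,fy=s,interpolation=cv2.INTER_CUBIC)
    cv2.imwrite(f"pics/{n}.png",cv2.cvtColor(f,cv2.COLOR_RGB2BGR))
E
python3 - <<'E'
import cv2,numpy as np
a=cv2.imread("pics/top0.png")
b=cv2.resize(a[160:280,180:320],None,fx=5,fy=5,interpolation=cv2.INTER_CUBIC); cv2.imwrite("pics/topplate.png",b)
b=cv2.resize(a[190:270,365:435],None,fx=7,fy=7,interpolation=cv2.INTER_CUBIC); cv2.imwrite("pics/toplev.png",b)
E
```

```text
(no output)
```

View pics/topplate.png

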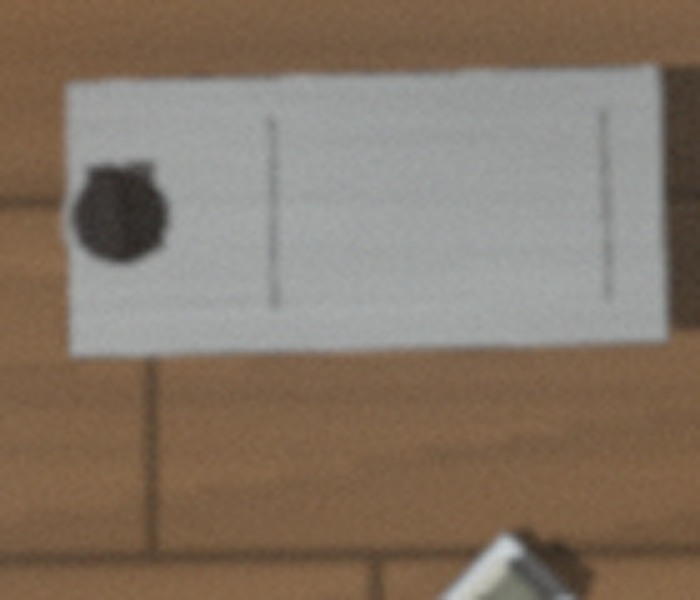

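View pics/toplev.png

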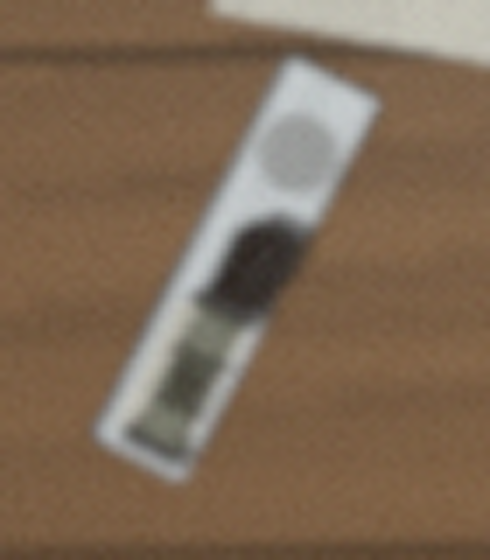

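Run:
```python
from h import *
c=np.array([(290,58),(380,103),(183,480),(97,432)])/7+[365,190]
P=ray("top",c,[.014]*4); print(P[:,:2]); print("level",P.mean(0), "len",np.linalg.norm(P[0]-P[3]),np.linalg.norm(P[0]-P[1]))
vx=(P[2]+P[3]-P[0]-P[1]); print("level x yaw",np.degrees(np.arctan2(vx[1],vx[0])))
print("grip proj", proj("top",[*P.mean(0)[:2],.048]))
c=np.array([(66,82),(658,66),(668,338),(70,354)])/5+[180,160]
Q=ray("top",c,[.056,.060,.060,.056]); print(Q[:,:2])
vy=(Q[0]+Q[3]-Q[1]-Q[2])/2;m=Q.mean(0);print(np.linalg.norm(vy),m)
yaw=np.arctan2(vy[1],vy[0]);u=vy/np.linalg.norm(vy); print("plate y yaw",np.degrees(yaw))
print("place",m-.035*u,"knob",m+.115*u)
c=np.array([(270,213),(605,205),(120,213)])/5+[180,160]
L=ray("top",c,[.058,.058,.064]);print("lines mid",L[:2].mean(0),L[:2],"knob",L[2])
```

```text
[[ 0.59970365 -0.26794432]
 [ 0.58358342 -0.29854215]
 [ 0.45395094 -0.2267678 ]
 [ 0.4708019  -0.19765011]]
level [ 0.52700998 -0.24772609  0.014     ] len 0.1468228021961855 0.03458452303669646
level x yaw 151.21052398732806
grip proj [[402.96920944 227.90331654]]
[[ 0.65437202  0.24378549]
 [ 0.65767749 -0.03468521]
 [ 0.53008694 -0.03713099]
 [ 0.52636492  0.24220427]]
0.27895378895325845 [0.59212534 0.10354339 0.058     ]
plate y yaw 90.72179894539879
place [0.59256621 0.06854976 0.05850188] knob [0.59067679 0.21852244 0.05635098]
lines mid [0.59194651 0.0695794  0.058     ] [[ 0.59110267  0.14806905  0.058     ]
 [ 0.59279035 -0.00891026  0.058     ]] knob [0.59150934 0.21727001 0.064     ]
```

```bash
cat >> h.py <<'E'
from scipy.spatial.transform import Rotation as Ro
def tool():
    s=state(); q=s["orientation"]; R=Ro.from_quat([q[1],q[2],q[3],q[0]]).as_matrix(); return s,R
def to(x,y,z,yaw):
    s,R=tool(); d=R.T@(np.array([x,y,z])-s["ee_pos"])/.15
    cy=np.degrees(np.arctan2(R[1,1],R[0,1])); t=-((yaw-cy+180)%360-180)/180
    print("t",round(s["time_s"],2),"pos",s["ee_pos"].round(4),"yaw",cy.round(2),"z",R[:,2].round(3),"F",s["force"].round(1),"w",round(s["grip_width"],4)); print("shift frac",d.round(4),"turn",round(t,4))
E
python3 - <<'E'
from h import *
to(.527,-.248,.16,61.2)
E
```

```text
t 0.15 pos [0.1737 0.6259 0.2303] yaw 74.49 z [-0.001 -0.002 -1.   ] F [-0.2 -0.2  0.3] w 0.0856
shift frac [-3.8277 -4.9828  0.4764] turn 0.0738
```

>>> move_arm(targets=[[[1,-0.2,-0.26,0,0],[1,-0.4,-0.52,0,0],[1,-0.6,-0.78,0,0],[1,-0.77,-1,0,0]]])

```text
time_s: 0.55
ee_pos: [0.2453, 0.4487, 0.2307]
orientation: [-0.0, 0.135, 0.991, -0.0]
force: [1.1, -0.1, 0.6]
grip_width: 0.0852
```

>>> move_arm(targets=[[[1,-0.2,-0.26,0,0],[1,-0.4,-0.52,0,0],[1,-0.6,-0.78,0,0],[1,-0.77,-1,0,0]]])

```text
time_s: 0.95
ee_pos: [0.3164, 0.2733, 0.2311]
orientation: [0.0, 0.135, 0.991, -0.0]
force: [0.8, -0.4, -0.5]
grip_width: 0.0858
```

>>> move_arm(targets=[[[1,-0.2,-0.26,0,0],[1,-0.4,-0.52,0,0],[1,-0.6,-0.78,0,0],[1,-0.77,-1,0,0]]])

```text
time_s: 1.35
ee_pos: [0.3876, 0.0978, 0.2313]
orientation: [0.0, 0.135, 0.991, 0.0]
force: [-0.2, 0.6, -0.3]
grip_width: 0.0852
```

>>> move_arm(targets=[[[1,-0.2,-0.26,0,0],[1,-0.4,-0.52,0,0],[1,-0.6,-0.78,0,0],[1,-0.77,-1,0,0],[1,-0.77,-1,0,0]]])

```text
time_s: 1.85
ee_pos: [0.4593, -0.0793, 0.231]
orientation: [-0.0, 0.138, 0.99, -0.0]
force: [-0.1, -0.2, 0.0]
grip_width: 0.0856
```

Run:
```python
from h import *
to(.527,-.248,.16,61.2)
```

```text
t 1.85 pos [ 0.4593 -0.0793  0.231 ] yaw 74.16 z [-0.001 -0.001 -1.   ] F [-0.1 -0.2  0. ] w 0.0856
shift frac [-0.7414 -0.9583  0.474 ] turn 0.072
```

>>> move_arm(targets=[[[0.3,-0.2,-0.25,0,0.04],[0.3,-0.4,-0.5,0,0.074],[0.3,-0.6,-0.75,0.2,0.074],[0.3,-0.74,-0.96,0.4,0.074],[0.3,-0.74,-0.96,0.4,0.074],[0.3,-0.74,-0.96,0.4,0.074]]])

```text
time_s: 2.45
ee_pos: [0.5261, -0.2434, 0.1693]
orientation: [-0.002, 0.249, 0.968, 0.001]
force: [-0.3, 1.1, 0.4]
grip_width: 0.0557
```

Run:
```python
from h import *
to(.527,-.248,.02,61.2)
c=calibration("wrist");f=grab_frame("wrist");save("w1",f)
for z in (.014,.048): print(proj("wrist",[.527,-.248,z],c))
```

```text
t 2.45 pos [ 0.5261 -0.2434  0.1693] yaw 61.11 z [-0.004  0.003 -1.   ] F [-0.3  1.1  0.4] w 0.0557
shift frac [-0.0243 -0.0245  0.9952] turn -0.0005
[[278.64756221 195.92310519]]
[[278.15349007 205.1687822 ]]
```

View pics/w1.png

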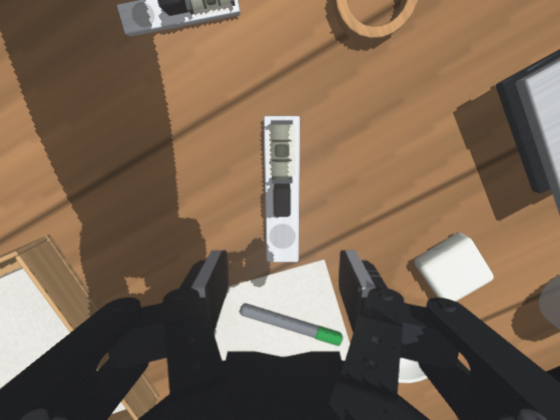

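The level is well aligned with the jaws. Its bar runs from (282,117) to (282,261), with the black grip at about (282.5,200).

Run:
```python
from h import *
P=ray("wrist",[(265,117),(299,117),(298,261),(267,261),(282.5,203)],[.014]*4+[.048]);print(P,P[:4].mean(0))
to(*P[:4].mean(0)[:2],.02,61.2)
f=cv2.imread("pics/w1.png")[100:280,200:360];save("w1c",f[:,:,::-1],None,4)
```

```text
[[ 0.45561137 -0.22227368  0.014     ]
 [ 0.47096139 -0.19436078  0.014     ]
 [ 0.60136337 -0.26482858  0.014     ]
 [ 0.58532635 -0.29396099  0.014     ]
 [ 0.52849488 -0.24365206  0.048     ]] [ 0.52831562 -0.24385601  0.014     ]
t 2.5 pos [ 0.5268 -0.243   0.171 ] yaw 61.17 z [-0.001  0.001 -1.   ] F [-0.3 -1.2  0.5] w 0.0555
shift frac [-1.3100e-02 -3.0000e-04  1.0069e+00] turn -0.0002
```

View pics/w1c.png

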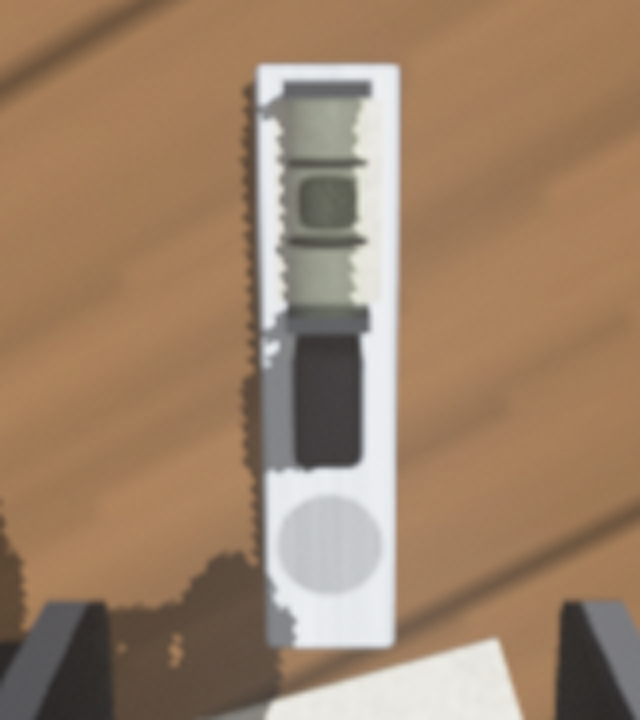

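>>> move_arm(targets=[[[0,-0.013,0,0.3,0],[0,-0.013,0,0.6,0],[0,-0.013,0,0.85,0],[0,-0.013,0,1,0],[0,-0.013,0,1,0],[0,-0.013,0,1,0]]])

```text
time_s: 3.1
ee_pos: [0.5298, -0.2442, 0.0234]
orientation: [0.001, 0.248, 0.969, -0.0]
force: [-0.4, -0.1, 0.5]
grip_width: 0.0425
```

>>> move_arm(targets=[[[-1,0,0,0,0],[-1,0,0,0,0],[-1,0,0,0,0],[-1,0,0,0,0],[-1,0,0,0,0],[-1,0,0,0,0]]])

```text
time_s: 3.7
ee_pos: [0.5306, -0.2457, 0.0244]
orientation: [0.002, 0.249, 0.968, -0.0]
force: [-1.6, 1.1, 6.6]
grip_width: 0.0148
```

Run:
```python
from h import *
to(.527,-.248,.12,61.2)
f=grab_frame("wrist");save("w2",f)
```

```text
t 3.7 pos [ 0.5306 -0.2457  0.0244] yaw 61.16 z [ 0.004 -0.002 -1.   ] F [-1.6  1.1  6.6] w 0.0148
shift frac [ 0.011  -0.0249 -0.6373] turn -0.0002
```

View pics/w2.png

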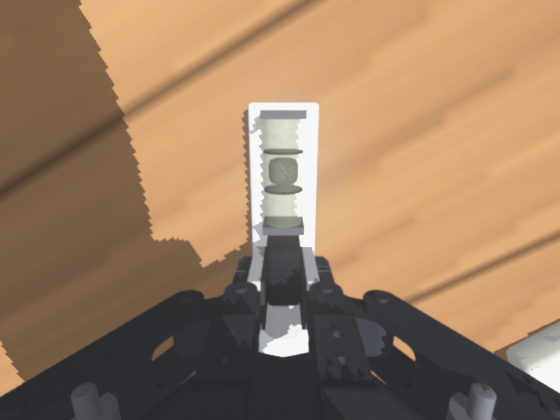

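>>> move_arm(targets=[[[-1,0,0,-0.1,0],[-1,0,0,-0.3,0],[-1,0,0,-0.55,0],[-1,0,0,-0.8,0],[-1,0,0,-0.8,0],[-1,0,0,-0.8,0],[-1,0,0,-0.8,0]]])

```text
time_s: 4.45
ee_pos: [0.5273, -0.244, 0.1392]
orientation: [-0.002, 0.249, 0.968, 0.001]
force: [-0.2, -0.4, -3.4]
grip_width: 0.0149
```

Run:
```python
from h import *
to(.5925,.064,.14,0.7)
f=grab_frame("wrist");save("w3",f)
```

```text
t 4.45 pos [ 0.5273 -0.244   0.1392] yaw 61.16 z [-0.003  0.002 -1.   ] F [-0.2 -0.4 -3.4] w 0.0149
shift frac [ 0.6096  2.0085 -0.0027] turn 0.3359
```

View pics/w3.png

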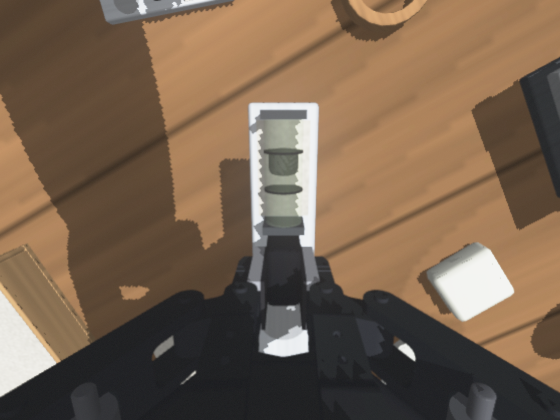

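>>> move_arm(targets=[[[-1,0.09,0.3,0,0],[-1,0.18,0.6,0,0],[-1,0.27,0.9,0,0],[-1,0.3,1,0,0]]])

```text
time_s: 4.9
ee_pos: [0.5606, -0.0879, 0.1388]
orientation: [-0.002, 0.247, 0.969, 0.001]
force: [1.1, -1.4, -3.9]
grip_width: 0.0149
```

>>> move_arm(targets=[[[-1,0.08,0.25,0,0.04],[-1,0.15,0.5,0,0.08],[-1,0.23,0.75,0,0.12],[-1,0.31,1,0,0.16],[-1,0.31,1,0,0.2],[-1,0.31,1,0,0.24],[-1,0.31,1,0,0.28],[-1,0.31,1,0,0.31],[-1,0.31,1,0,0.336],[-1,0.31,1,0,0.336],[-1,0.31,1,0,0.336],[-1,0.31,1,0,0.336]]])

```text
time_s: 6.1
ee_pos: [0.5929, 0.0619, 0.1405]
orientation: [-0.0, 0.703, 0.712, -0.0]
force: [-1.0, -0.7, -2.3]
grip_width: 0.0148
```

Run:
```python
from h import *
to(.5925,.064,.14,0.7)
f=grab_frame("wrist");save("w4",f)
f=grab_frame("top");save("t4",f,(180,160,320,280),5)
```

```text
t 6.1 pos [0.5929 0.0619 0.1405] yaw 0.74 z [-0.001 -0.    -1.   ] F [-1.  -0.7 -2.3] w 0.0148
shift frac [ 0.0138 -0.0023  0.0036] turn 0.0002
```

View pics/w4.png

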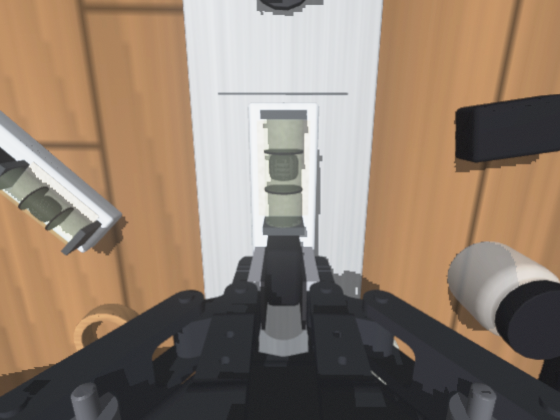

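View pics/t4.png

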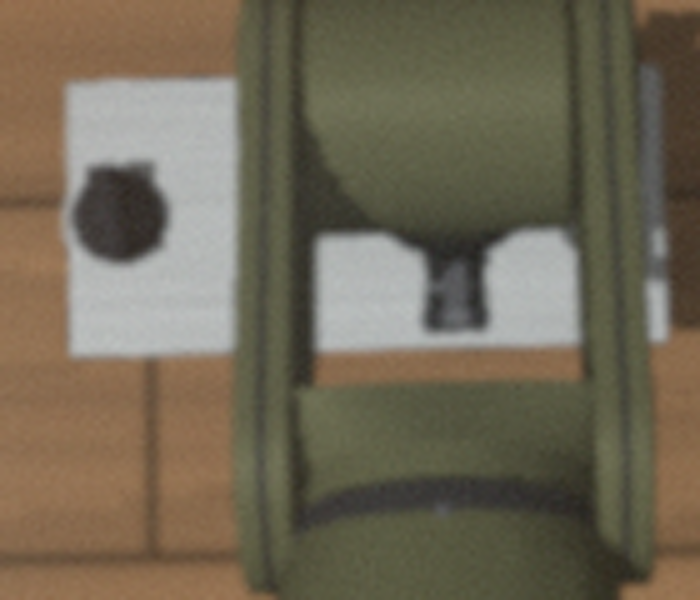

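Run:
```python
from h import *
P=ray("wrist",[(219,94),(347,94),(201,230),(369,230),(186,20),(382,20)],[.058]*6);print(P)
print("axis", (P[2]+P[3])/2,(P[4]+P[5])/2,(P[0]+P[1])/2)
```

```text
[[0.54750712 0.14914714 0.058     ]
 [0.63590332 0.15028243 0.058     ]
 [0.52877715 0.0487334  0.058     ]
 [0.6603121  0.05049807 0.058     ]
 [0.52821279 0.19398263 0.058     ]
 [0.65531096 0.19558081 0.058     ]]
axis [0.59454463 0.04961573 0.058     ] [0.59176188 0.19478172 0.058     ] [0.59170522 0.14971478 0.058     ]
```

>>> move_arm(targets=[[[-1,0,0,0.15,0],[-1,0,0,0.28,0],[-1,0,0,0.33,0],[-1,0,0,0.36,0],[-1,0,0,0.36,0],[-1,0,0,0.36,0]]])

```text
time_s: 6.8
ee_pos: [0.594, 0.0621, 0.0884]
orientation: [0.001, 0.703, 0.711, 0.001]
force: [-0.4, -0.0, -3.0]
grip_width: 0.0147
```

Run:
```python
from h import *
to(.5925,.064,.083,0.7)
```

```text
t 6.8 pos [0.594  0.0621 0.0884] yaw 0.69 z [ 0.002  0.    -1.   ] F [-0.4 -0.  -3. ] w 0.0147
shift frac [ 0.0126 -0.0101  0.0361] turn -0.0001
```

>>> move_arm(targets=[[[-1,0,0,0.02,0],[-1,0,0,0.03,0],[-1,0,0,0.035,0],[-1,0,0,0.035,0],[-1,0,0,0.035,0]]])

```text
time_s: 7.3
ee_pos: [0.5943, 0.0624, 0.084]
orientation: [0.001, 0.703, 0.711, 0.001]
force: [-1.3, 2.9, 5.5]
grip_width: 0.0149
```

>>> move_arm(targets=[[[-0.5,0,0,0,0],[-0.3,0,0,-0.01,0],[-0.3,0,0,-0.02,0],[-0.3,0,0,-0.05,0],[-0.3,0,0,-0.2,0],[-0.3,0,0,-0.5,0],[-0.3,0,0,-0.75,0],[-0.3,0,0,-0.75,0],[-0.3,0,0,-0.75,0],[-0.3,0,0,-0.75,0]]])

```text
time_s: 8.3
ee_pos: [0.5924, 0.0621, 0.1932]
orientation: [-0.001, 0.703, 0.711, -0.001]
force: [-0.3, -0.8, 0.6]
grip_width: 0.0297
```

Run:
```python
from h import *
to(.591,.218,.2,90.7)
f=grab_frame("wrist");save("w5",f)
```

```text
t 8.3 pos [0.5924 0.0621 0.1932] yaw 0.68 z [-0.002 -0.    -1.   ] F [-0.3 -0.8  0.6] w 0.0297
shift frac [ 1.0394  0.0029 -0.0455] turn -0.5001
```

View pics/w5.png

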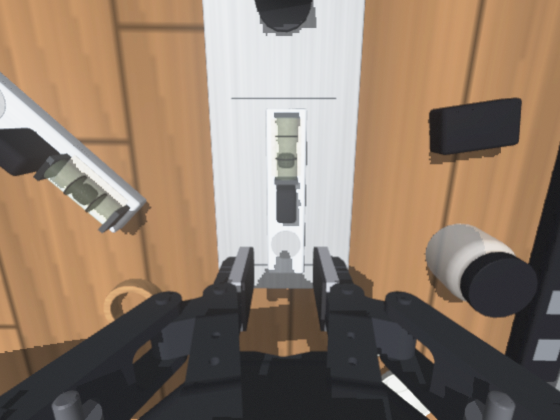

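>>> move_arm(targets=[[[0,0.25,0,0,-0.045],[0,0.5,0,0,-0.09],[0,0.75,0,0,-0.135],[0,1,0,0,-0.18],[0,1,0,0,-0.225],[0,1,0,0,-0.27],[0,1,0,0,-0.315],[0,1,0,0,-0.36],[0,1,0,0,-0.405],[0,1,0,0,-0.45],[0,1,0,0,-0.5],[0,1,0,0,-0.5]]])

```text
time_s: 9.55
ee_pos: [0.5905, 0.2119, 0.1925]
orientation: [-0.002, -0.006, 1.0, -0.0]
force: [0.3, 0.7, 0.1]
grip_width: 0.0427
```

Run:
```python
from h import *
to(.591,.218,.15,90.7)
f=grab_frame("wrist");save("w6",f)
to(.591,.218,.15,90.7)
f=grab_frame("top");save("t6",f,(180,160,320,280),5)
f=grab_frame("scene");save("s6",f,(220,170,360,300),5)
```

```text
t 9.55 pos [0.5905 0.2119 0.1925] yaw 90.69 z [-0.003 -0.001 -1.   ] F [0.3 0.7 0.1] w 0.0427
shift frac [-0.0046  0.041   0.283 ] turn -0.0
t 9.6 pos [0.5907 0.2119 0.1927] yaw 90.55 z [-0.003 -0.001 -1.   ] F [-0.6  1.3 -0.2] w 0.0425
shift frac [-0.0034  0.0409  0.2848] turn -0.0008
```

View pics/w6.png

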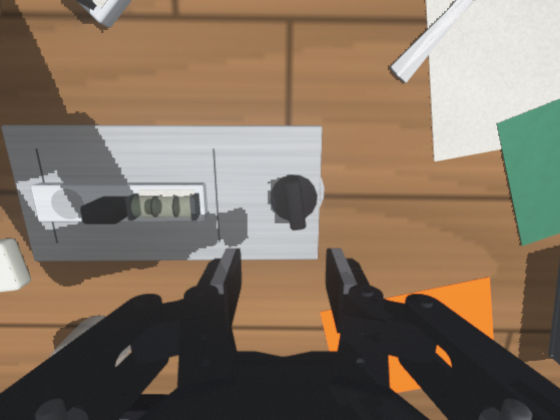

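View pics/t6.png

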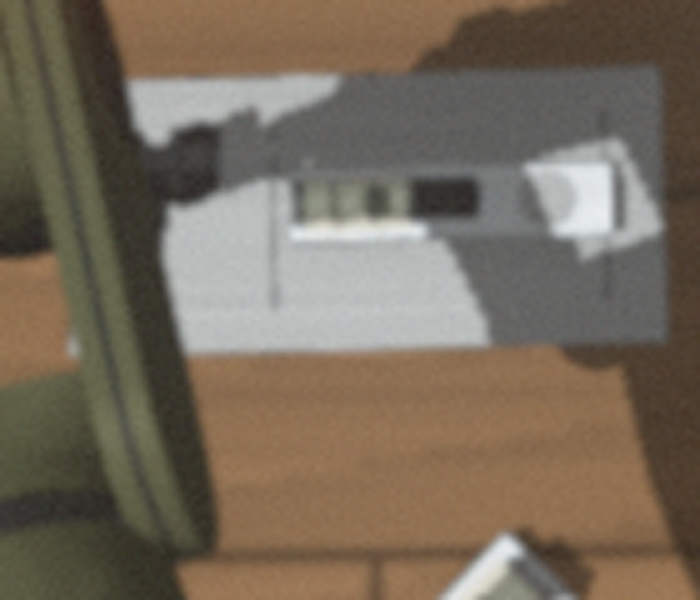

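View pics/s6.png

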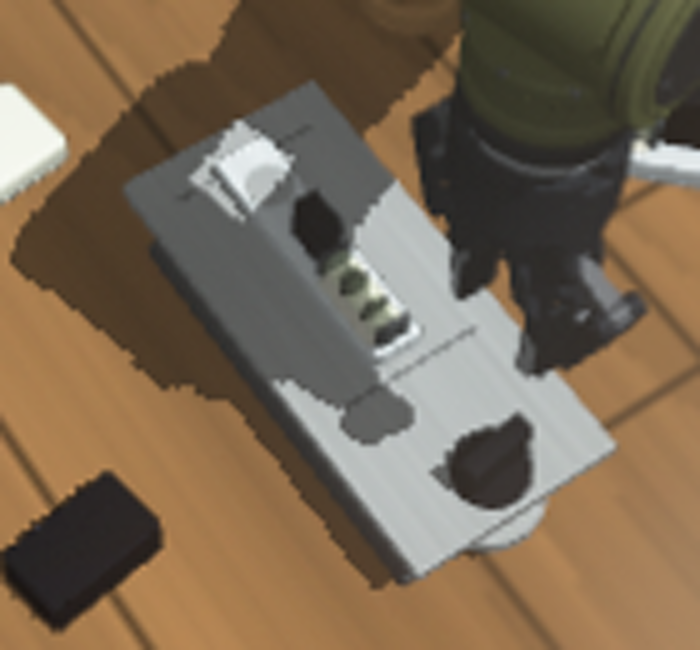

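The level stands on the plate between the lines, with its bubble at the grip end, away from the knob. In the wrist view the knob is at about (294,198), with its bar nearly vertical.

Run:
```python
import cv2
f=cv2.imread("pics/w6.png")[160:250,240:350];cv2.imwrite("pics/w6c.png",cv2.resize(f,None,fx=6,fy=6,interpolation=cv2.INTER_CUBIC))
```

```text
(no output)
```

View pics/w6c.png

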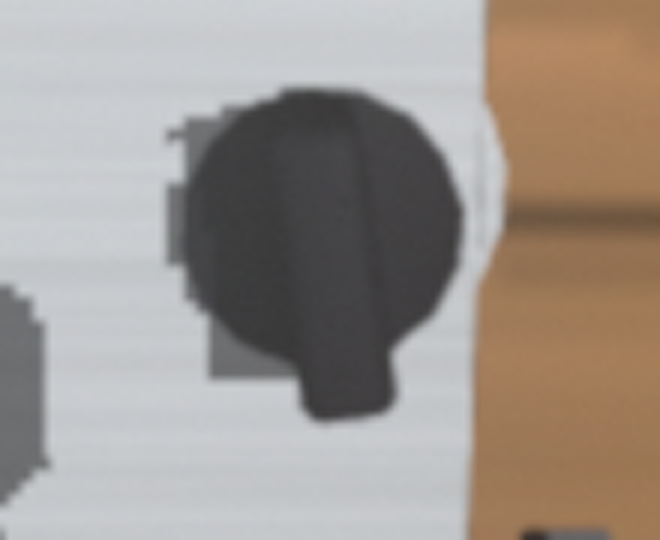

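Run:
```python
from h import *
p=np.array([(313,130),(348,410),(325,225)])/6+[240,160]
P=ray("wrist",p,[.088,.088,.062]);d=P[1]-P[0]
print(P,P[:2].mean(0),np.linalg.norm(d),np.degrees(np.arctan2(d[1],d[0])))
to(*P[:2].mean(0)[:2],.062,90+np.degrees(np.arctan2(d[1],d[0])))
```

```text
[[0.56995557 0.22015475 0.088     ]
 [0.61071488 0.22590839 0.088     ]
 [0.59010702 0.22311328 0.062     ]] [0.59033522 0.22303157 0.088     ] 0.04116340530659671 8.034866047123268
t 9.7 pos [0.591  0.212  0.1934] yaw 90.54 z [-0.002 -0.    -1.   ] F [ 0.2 -0.3  1.2] w 0.0427
shift frac [0.0021 0.0741 0.8763] turn -0.0416
```

>>> move_arm(targets=[[[0,0,0.03,0.25,-0.0416],[0,0,0.0635,0.5,-0.0416],[0,0,0.0635,0.7,-0.0416],[0,0,0.0635,0.8,-0.0416],[0,0,0.0635,0.84,-0.0416],[0,0,0.0635,0.84,-0.0416],[0,0,0.0635,0.84,-0.0416]]])

```text
time_s: 10.4
ee_pos: [0.5927, 0.2219, 0.0705]
orientation: [0.002, -0.071, 0.997, 0.0]
force: [-0.3, -0.1, 0.9]
grip_width: 0.0425
```

>>> move_arm(targets=[[[-1,0,0,0,0],[-1,0,0,0,0],[-1,0,0,0,0],[-1,0,0,0,0],[-1,0,0,0,0],[-1,0,0,0,0]]])

```text
time_s: 11.0
ee_pos: [0.5923, 0.2219, 0.0705]
orientation: [0.001, -0.071, 0.997, 0.0]
force: [-1.6, -0.3, 6.8]
grip_width: 0.0126
```

Run:
```python
from h import *
to(.5903,.2215,.067,98)
f=grab_frame("wrist");save("w7",f)
```

```text
t 11.0 pos [0.5923 0.2219 0.0705] yaw 98.18 z [ 0.002  0.    -1.   ] F [-1.6 -0.3  6.8] w 0.0126
shift frac [ 0.0139 -0.0007  0.023 ] turn 0.001
```

View pics/w7.png

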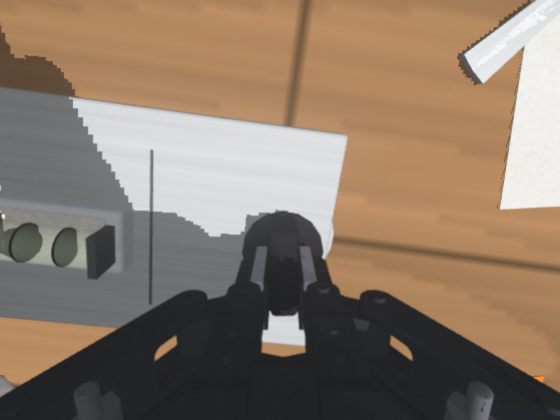

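The bar is gripped. Turning about 0.94 rad clockwise with a slight rise.

>>> move_arm(targets=[[[-1,0,0,0,0.04],[-1,0,0,-0.002,0.08],[-1,0,0,-0.004,0.12],[-1,0,0,-0.006,0.16],[-1,0,0,-0.008,0.2],[-1,0,0,-0.01,0.24],[-1,0,0,-0.01,0.28],[-1,0,0,-0.01,0.3],[-1,0,0,-0.01,0.3],[-1,0,0,-0.01,0.3],[-1,0,0,-0.01,0.3],[-1,0,0,-0.01,0.3]]])

```text
time_s: 12.25
ee_pos: [0.5919, 0.2198, 0.0719]
orientation: [0.001, 0.389, 0.921, -0.002]
force: [-5.2, -7.7, 9.1]
grip_width: 0.0127
```

>>> move_arm(targets=[[[-1,0,0,0,0],[-1,0,0,0,0],[-1,0,0,0,0],[-1,0,0,0,0],[-1,0,0,0,0],[-1,0,0,0,0],[-1,0,0,0,0],[-1,0,0,0,0],[-1,0,0,0,0],[-1,0,0,0,0]]])

```text
time_s: 13.25
ee_pos: [0.5919, 0.2197, 0.0719]
orientation: [0.001, 0.389, 0.921, -0.002]
force: [-4.7, -7.9, 9.6]
grip_width: 0.0127
```

Run:
```python
from h import *
to(.5903,.2215,.067,98)
f=grab_frame("wrist");save("w8",f)
f=grab_frame("top");save("t8",f,(220,170,300,230),8)
f=grab_frame("scene");save("s8",f,(260,190,330,260),8)
```

```text
t 13.25 pos [0.5919 0.2197 0.0719] yaw 44.18 z [ 0.001 -0.004 -1.   ] F [-4.7 -7.9  9.6] w 0.0127
shift frac [0.0161 0.0005 0.0328] turn -0.299
```

View pics/w8.png

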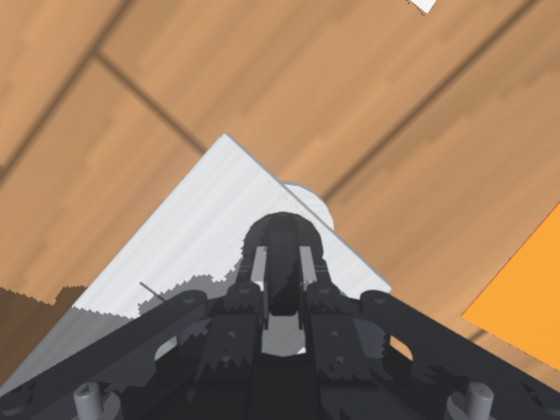

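View pics/t8.png

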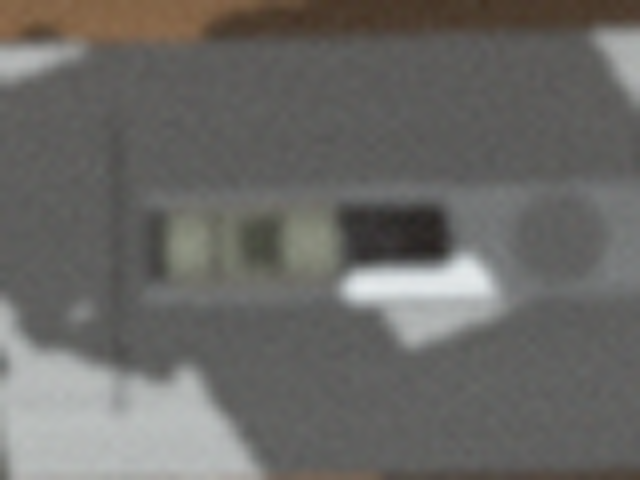

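View pics/s8.png

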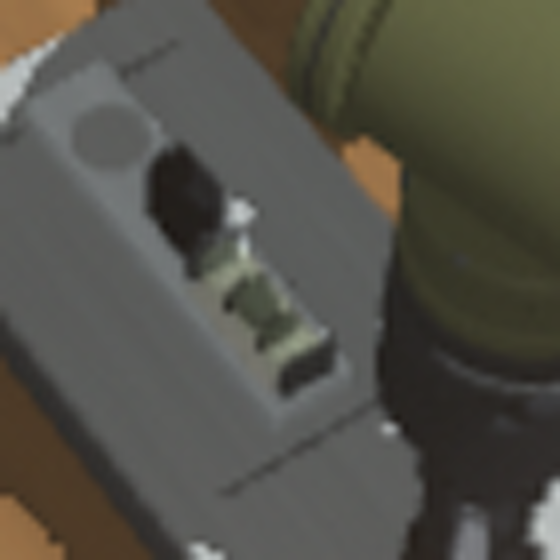

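>>> move_arm(targets=[[[-1,-0.003,-0.017,-0.008,0.04],[-1,-0.003,-0.017,-0.016,0.08],[-1,-0.003,-0.017,-0.016,0.09],[-1,-0.003,-0.017,-0.016,0.09],[-1,-0.003,-0.017,-0.016,0.09],[-1,-0.003,-0.017,-0.016,0.09],[-1,-0.003,-0.017,-0.016,0.09],[-1,-0.003,-0.017,-0.016,0.09],[-1,-0.003,-0.017,-0.016,0.09],[-1,-0.003,-0.017,-0.016,0.09],[-1,-0.003,-0.017,-0.016,0.09],[-1,-0.003,-0.017,-0.016,0.09]]])

```text
time_s: 14.6
ee_pos: [0.5913, 0.2192, 0.0726]
orientation: [0.002, 0.515, 0.857, 0.001]
force: [4.4, -1.2, -3.7]
grip_width: 0.0123
```

>>> move_arm(targets=[[[-1,0,0,0,0],[-1,0,0,0,0],[-1,0,0,0,0],[-1,0,0,0,0],[-1,0,0,0,0],[-1,0,0,0,0],[-1,0,0,0,0],[-1,0,0,0,0],[-1,0,0,0,0],[-1,0,0,0,0]]])

```text
time_s: 15.6
ee_pos: [0.5913, 0.2191, 0.0725]
orientation: [0.002, 0.515, 0.857, 0.001]
force: [6.1, -0.1, -3.2]
grip_width: 0.0125
```

Run:
```python
from h import *
to(.5903,.2215,.067,98)
f=grab_frame("top");save("t9",f,(220,170,300,230),8)
```

```text
t 15.6 pos [0.5913 0.2191 0.0725] yaw 27.98 z [ 0.004 -0.    -1.   ] F [ 6.1 -0.1 -3.2] w 0.0125
shift frac [0.0171 0.0013 0.0368] turn -0.389
```

View pics/t9.png

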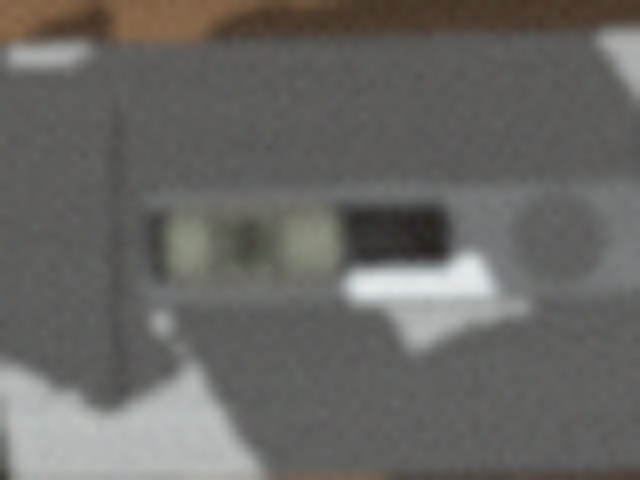

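>>> move_arm(targets=[[[-0.4,0,0,0,0],[-0.2,0,0,0,0],[-0.2,0,0,-0.05,0],[-0.2,0,0,-0.2,0],[-0.2,0,0,-0.45,0],[-0.2,0,0,-0.7,0],[-0.2,0,0,-0.9,0],[-0.2,0,0,-0.9,0],[-0.2,0,0,-0.9,0]]])

```text
time_s: 16.55
ee_pos: [0.5901, 0.2198, 0.209]
orientation: [0.001, 0.515, 0.857, 0.001]
force: [0.4, -0.2, -0.3]
grip_width: 0.0342
```

Run:
```python
from h import *
to(.592,.062,.20,0.7)
f=grab_frame("wrist");save("w10",f)
f=grab_frame("top");save("t10",f,(220,170,300,230),8)
```

```text
t 16.55 pos [0.5901 0.2198 0.209 ] yaw 27.99 z [ 0.002  0.001 -1.   ] F [ 0.4 -0.2 -0.3] w 0.0342
shift frac [-0.9347 -0.4829  0.0595] turn 0.1516
```

View pics/w10.png

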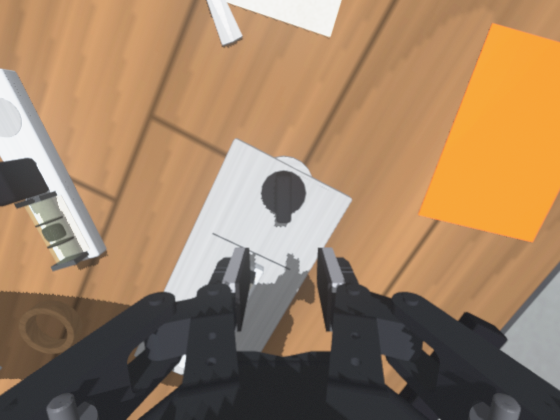

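View pics/t10.png

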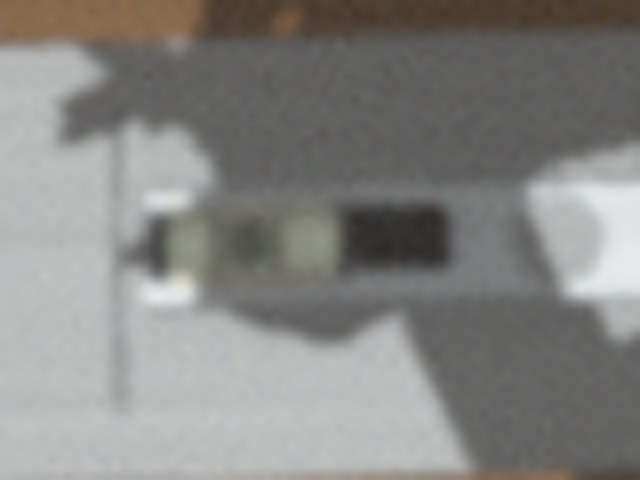

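>>> move_arm(targets=[[[-1,-0.25,-0.12,0,0.04],[-1,-0.5,-0.25,0,0.08],[-1,-0.75,-0.38,0.03,0.12],[-1,-0.935,-0.48,0.06,0.1516],[-1,-0.935,-0.48,0.1,0.1516],[-1,-0.935,-0.48,0.1,0.1516],[-1,-0.935,-0.48,0.1,0.1516],[-1,-0.935,-0.48,0.1,0.1516],[-1,-0.935,-0.48,0.1,0.1516],[-1,-0.935,-0.48,0.1,0.1516]]])

```text
time_s: 17.65
ee_pos: [0.5921, 0.0627, 0.1928]
orientation: [0.0, 0.702, 0.712, 0.0]
force: [0.8, -0.0, -0.7]
grip_width: 0.0001
```

Run:
```python
from h import *
to(.592,.062,.15,0.7)
f=grab_frame("wrist");save("w11",f);save("w11c",f,(200,60,360,280),3.5 if 0 else 2.7)
```

```text
t 17.65 pos [0.5921 0.0627 0.1928] yaw 0.76 z [ 0.  0. -1.] F [ 0.8 -0.  -0.7] w 0.0001
shift frac [-0.0043 -0.0011  0.2851] turn 0.0003
```

View pics/w11.png

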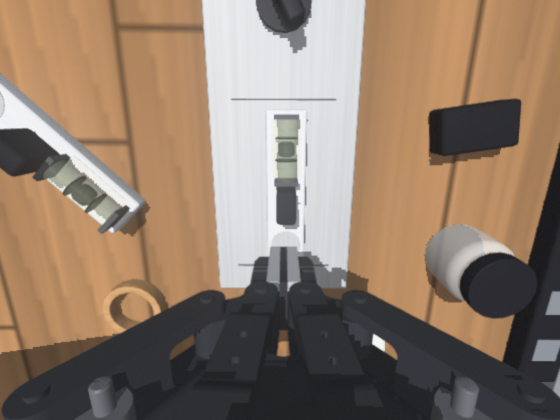

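View pics/w11c.png

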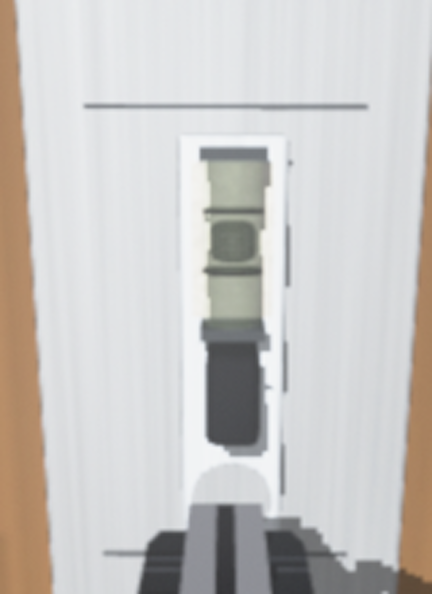

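The bubble spans rows 220–262 of the crop and the lines are at 211 and 270. Its middle is at 241 against 240.5, so it is centred. Next is locating the grip top.

Run:
```python
from h import *
c=calibration("wrist");f=grab_frame("wrist");save("w12",f,(255,100,325,240),4.2)
to(.592,.062,.12,0.7)
print(proj("wrist",[(.592,.062,.1065),(.592,.076,.1065),(.592,.048,.1065),(.592,.062,.0725+0),(.592,.137,.0725)],c))
g=cv2.cvtColor(f,cv2.COLOR_RGB2GRAY); print(g[108:185,286].tolist())
```

```text
t 17.75 pos [0.5921 0.0624 0.1927] yaw 0.73 z [ 0. -0. -1.] F [-0.7 -1.2 -0.4] w 0.0002
shift frac [-0.0023 -0.0009  0.4846] turn 0.0002
[[283.05536802 214.25650751]
 [283.29885934 196.92755029]
 [282.81975933 231.02460478]
 [283.06928461 202.58935877]
 [284.29530093 114.43489013]]
[228, 222, 232, 242, 242, 226, 168, 129, 124, 124, 129, 163, 182, 186, 187, 187, 186, 184, 184, 185, 186, 186, 186, 184, 182, 181, 182, 179, 154, 120, 113, 153, 174, 149, 118, 115, 116, 120, 123, 122, 122, 125, 122, 122, 123, 121, 119, 118, 123, 142, 135, 114, 106, 110, 153, 177, 179, 180, 180, 180, 180, 178, 179, 181, 180, 178, 179, 178, 177, 162, 136, 122, 121, 122, 118, 117, 116]
```

View pics/w12.png

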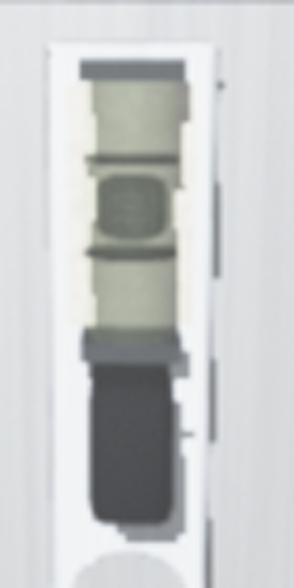

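>>> move_arm(targets=[[[-1,0.014,0.008,0.2,0],[-1,0.027,0.016,0.38,0],[-1,0.027,0.016,0.48,0],[-1,0.027,0.016,0.51,0],[-1,0.027,0.016,0.51,0],[-1,0.027,0.016,0.51,0]]])

```text
time_s: 18.35
ee_pos: [0.5953, 0.066, 0.1175]
orientation: [0.001, 0.703, 0.711, 0.001]
force: [0.3, -0.0, 0.6]
grip_width: -0.0003
```

Run:
```python
from h import *
to(.5945,.0665,.1065,0.7)
f=grab_frame("wrist");save("w13",f,(180,60,380,320),2.2)
f=grab_frame("scene");save("s13",f,(230,170,330,270),6)
```

```text
t 18.35 pos [0.5953 0.066  0.1175] yaw 0.68 z [ 0.002  0.    -1.   ] F [ 0.3 -0.   0.6] w -0.0003
shift frac [ 0.0037 -0.0057  0.0731] turn -0.0001
```

View pics/w13.png

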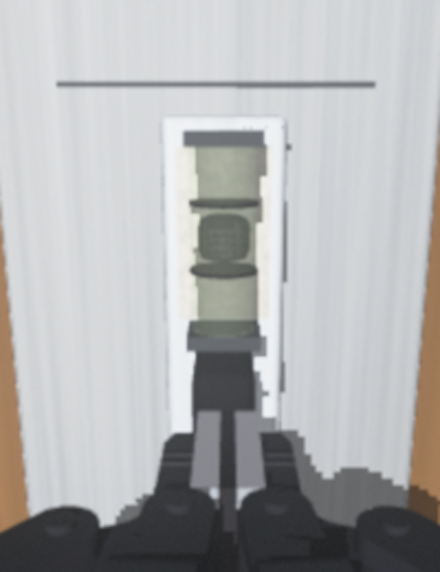

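View pics/s13.png

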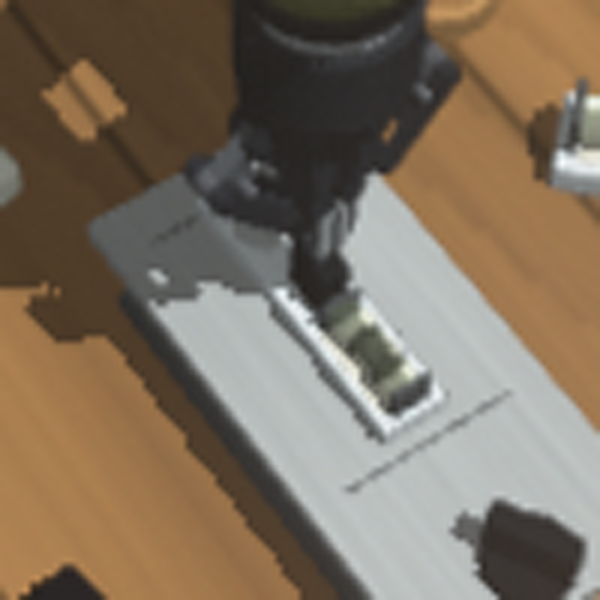

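>>> move_arm(targets=[[[-1,0.004,-0.01,0.02,0],[-1,0.004,-0.01,0.04,0],[-1,0.004,-0.01,0.06,0],[-1,0.004,-0.01,0.065,0],[-1,0.004,-0.01,0.065,0],[-1,0.004,-0.01,0.065,0]]])

```text
time_s: 19.05
ee_pos: [0.5928, 0.0666, 0.1061]
orientation: [-0.0, 0.703, 0.711, -0.0]
force: [0.1, -0.0, 0.1]
grip_width: 0.0
```

>>> move_arm(targets=[[[-1,0,0,0.007,0],[-1,0,0,0.014,0],[-1,0,0,0.014,0],[-1,0,0,0.014,0]]])

```text
time_s: 19.45
ee_pos: [0.5932, 0.0666, 0.1061]
orientation: [0.0, 0.703, 0.711, 0.0]
force: [-4.9, 0.1, 9.3]
grip_width: -0.0004
```

>>> move_arm(targets=[[[-1,0,-0.005,0.001,0],[-1,0,-0.01,0.002,0],[-1,0,-0.01,0.002,0],[-1,0,-0.01,0.002,0]]])

```text
time_s: 19.85
ee_pos: [0.5929, 0.0665, 0.106]
orientation: [0.001, 0.703, 0.711, 0.001]
force: [-0.1, 0.2, 6.9]
grip_width: -0.0001
```

>>> move_arm(targets=[[[-1,0,-0.001,0.003,0],[-1,0,-0.002,0.005,0],[-1,0,-0.002,0.005,0],[-1,0,-0.002,0.005,0],[-1,0,-0.002,0.005,0],[-1,0,-0.002,0.005,0],[-1,0,-0.002,0.005,0],[-1,0,-0.002,0.005,0],[-1,0,-0.002,0.005,0],[-1,0,-0.002,0.005,0],[-1,0,-0.002,0.005,0],[-1,0,-0.002,0.005,0]]])

```text
time_s: 21.05
ee_pos: [0.5929, 0.0665, 0.106]
orientation: [0.002, 0.703, 0.711, 0.002]
force: [-0.9, -0.4, 9.2]
grip_width: -0.0002
```

>>> move_arm(targets=[[[-1,0,0,0,0],[-1,0,0,0,0],[-1,0,0,0,0],[-1,0,0,0,0],[-1,0,0,0,0],[-1,0,0,0,0],[-1,0,0,0,0],[-1,0,0,0,0]]])

```text
time_s: 21.85
ee_pos: [0.5929, 0.0665, 0.106]
orientation: [0.002, 0.703, 0.711, 0.002]
force: [-1.7, -0.1, 9.5]
grip_width: 0.0001
```

Run:
```python
from h import *
to(.5945,.0665,.1065,0.7)
f=grab_frame("wrist");save("w14",f,(180,60,380,320),2.2)
g=cv2.cvtColor(f,cv2.COLOR_RGB2GRAY); print([(i,int(g[i,280:284].mean())) for i in range(115,215)])
f=grab_frame("top");save("t14",f)
```

```text
t 21.85 pos [0.5929 0.0665 0.106 ] yaw 0.68 z [ 0.004  0.    -1.   ] F [-1.7 -0.1  9.5] w 0.0001
shift frac [-0.0004  0.0105 -0.0031] turn -0.0001
[(115, 232), (116, 235), (117, 236), (118, 237), (119, 235), (120, 193), (121, 122), (122, 112), (123, 113), (124, 112), (125, 112), (126, 112), (127, 114), (128, 130), (129, 155), (130, 167), (131, 167), (132, 166), (133, 167), (134, 169), (135, 170), (136, 170), (137, 170), (138, 171), (139, 170), (140, 169), (141, 167), (142, 167), (143, 166), (144, 165), (145, 166), (146, 166), (147, 165), (148, 164), (149, 164), (150, 165), (151, 166), (152, 164), (153, 137), (154, 105), (155, 101), (156, 95), (157, 88), (158, 110), (159, 143), (160, 136), (161, 110), (162, 102), (163, 101), (164, 102), (165, 102), (166, 102), (167, 103), (168, 108), (169, 112), (170, 108), (171, 104), (172, 108), (173, 111), (174, 107), (175, 104), (176, 107), (177, 111), (178, 108), (179, 104), (180, 104), (181, 104), (182, 102), (183, 109), (184, 107), (185, 101), (186, 99), (187, 99), (188, 100), (189, 99), (190, 91), (191, 87), (192, 121), (193, 152), (194, 163), (195, 164), (196, 164), (197, 164), (198, 163), (199, 163), (200, 163), (201, 163), (202, 164), (203, 165), (204, 165), (205, 164), (206, 164), (207, 164), (208, 164), (209, 163), (210, 161), (211, 142), (212, 118), (213, 110), (214, 109)]
```

View pics/w14.png

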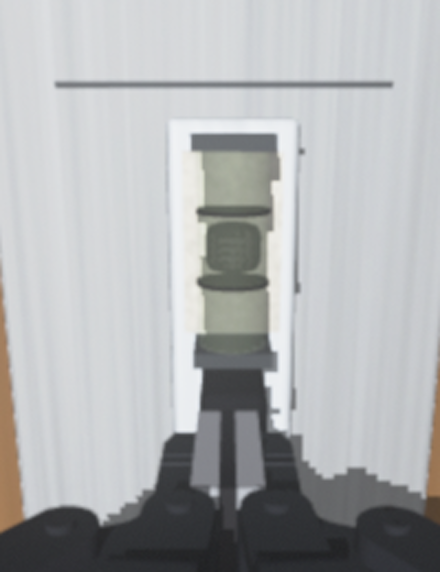

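View pics/t14.png

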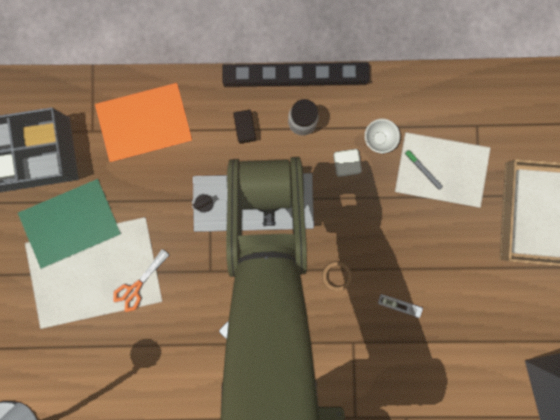

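The bubble spans rows 221–272 between rings at about 211 and 282, so it is still centred under 9.5 N. The bystanders visible in the top view are where they were. Handing in.

Run:
```python
from cell import *
print(finish_job()); s=state(); print(s["time_s"],s["force"])
```

```text
the job is handed in; nothing more can be done
None
the job is handed in; nothing more can be done
```

I stood the 150 mm level on the plate between the scribed lines, about 4–8 mm towards the end away from the knob, with its vial facing the knob, and let go. I then turned the knob about 1.2 rad clockwise until the bubble was centred. The job was handed in at about 22 s of the 67 s allowed, with the closed fingertips still pressing on the finger grip.

**Bubble, standing free:** The wrist camera showed it within about 0.1 mm of centre on two frames 0.1 s apart, about 1.5 s before I pressed.

**Final push:** About 9.5 N straight down, with a sideways force of 1.7 N. The bubble was still centred, read to within about 0.5 mm because the view was slanted.

**Bystanders:** Those visible in the last top view had not moved as far as the eye can tell. The arm hid some of the table.

**Where checks disagreed:**
- The top camera and the wrist camera placed things about 4 mm apart. I used the wrist camera for the level and a value between the two for the knob.
- The first press pushed sideways with 4.9 N. I corrected it before handing in.

The plate's own tilt was judged only from the bubble, not measured separately.

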